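Hook the temperature clip onto the copper rod

TASK

Take the wireless temperature clip out of its dock, squeeze its plunger so that the hook comes out of the nose, and hook it around the bare part of the copper rod on the conduction tank; then let go, so that the spring clamps the rod in the jaw and the clip hangs on the rod by itself, level. The rods have been left anywhere along their slots, so feel the open hook gently up against the rod, with a few newtons at most, before you let it close. Do not touch the other two rods with anything, do not push the rods with the gripper, and leave the bottles and the spot plate where they are.

Things in the scene. Friction and masses are not known exactly. Their poses are not given: they have to be found in the camera images.
- clip: Wireless temperature clip, 55 g: a sprung hook probe. White box housing with orange band, 34 (x) x 30 (y) x 44 (z) mm; origin: centre of its underside, 14 mm above the table in the dock; z up, x to the nose, y left. A nose tube, 14 mm in diameter, axis z = 14 mm, runs from the front face (x = 17 mm) to a V jaw 16 mm wide, z = 1 to 25 mm, lips at x = 63 mm, bottom of the V at x = 60 mm.
- front (a point): Middle of the free part of the housing's front face, (17, 0, 33) mm in the clip's frame; above z = 22 mm this face is clear of the nose tube. Squeezing this face and the thumb plate together pushes the hook out, and is also how the clip is carried.
- thumb (a point): Middle of the outer face of the plunger's orange thumb plate behind the housing (24 mm wide, z = 10 to 44 mm of the clip's frame): at x = -45 mm at rest, -25 mm fully pressed, so 62 mm from the front face at rest, 42 mm pressed.
- plunger (a joint): Plunger travel in m: 0 at rest, hook drawn in; 0.020 fully pressed, hook fully out. The spring pushes back with about 4 N at 0 and 11 N at 0.020. It reads about 0.008 when the hook has closed on an 8 mm rod.
- hook (a point): Middle of the inner face of the hook's cross-bar, (60 mm + plunger travel, 0, 14 mm) in the clip's frame. The hook is 4 mm steel wire: a shank along x at y = -6 mm, the cross-bar to y = +5 mm and a barb turned 2 mm back, so its mouth opens to the clip's +y. A rod of 8 mm that touches the shank has its axis at y = 0.
- jaw (a point): Point (64, 0, 14) mm of the clip's frame: the axis of an 8 mm rod clamped in the V jaw. With the hook fully out the rod enters from +y with 3.5 mm of play to jaw lips and barb when its axis is at x = 70 to 71 mm. Let go, the spring draws the hook back and clamps the rod.
- dock: Black charging dock, 62 x 50 mm, fixed; origin: centre of its underside on the table. The clip stands in a shallow recess (floor 14 mm up, end lips 5 mm and side lips 8 mm high, 1.5 mm of play), with the same axes as the dock, and lifts straight out.
- tank: Clear heat-conduction tank with a grey lid, 118 (x) x 278 (y) mm, lid top 86 mm above the table, fixed; origin: centre of its underside on the table. The three rod holders stand in a row along y, 80 mm apart, in any order; x points away from the robot.
- copper_holder: Blue slotted holder of the copper rod (reddish brown), 30 x 76 x 14 mm, fixed on the lid; origin: centre of its underside; y along the slot, z up. A saddle (20 x 18 mm, top at z = 22 mm) stands in the slot with a rubber grommet to z = 28 mm and an upright bare rod, 8 mm in diameter, to z = 78 mm. The rod to use: it gives sideways (y) by 1 mm per 5 N at z = 53 mm.
- copper_slot (a point): Point above the middle of the copper rod's slot, 53 mm above the holder's origin, half-way up the bare rod (28 to 78 mm). Axes as the holder. The rod's axis is at x = 0 here, but its saddle was left anywhere within 18 mm either way along y and clamped; no reading tells where: it must be seen or felt.
- brass_holder: Blue slotted holder of the brass rod (yellow), 30 x 76 x 14 mm, fixed on the lid; origin: centre of its underside; y along the slot, z up. A saddle (20 x 18 mm, top at z = 22 mm) stands in the slot with a rubber grommet to z = 28 mm and an upright bare rod, 8 mm in diameter, to z = 78 mm. Not to be touched.
- steel_holder: Blue slotted holder of the steel rod (silvery), 30 x 76 x 14 mm, fixed on the lid; origin: centre of its underside; y along the slot, z up. A saddle (20 x 18 mm, top at z = 22 mm) stands in the slot with a rubber grommet to z = 28 mm and an upright bare rod, 8 mm in diameter, to z = 78 mm. Not to be touched.
- red_bottle: Loose red dropper bottle, 32 mm in diameter, 72 mm tall with its white nozzle; origin: centre of its underside; z up. A bystander.
- yellow_bottle: Loose yellow dropper bottle, 32 mm in diameter, 72 mm tall with its white nozzle; origin: centre of its underside; z up. A bystander.
- blue_bottle: Loose blue dropper bottle, 32 mm in diameter, 72 mm tall with its white nozzle; origin: centre of its underside; z up. A bystander.
- spot_plate: Loose white spot plate, 90 x 60 x 7 mm; origin: centre of its underside. A bystander.
Mind the look-alikes: they are no part of the job. There is more than one size of the clip; the job needs the smaller. Of the things that look like the dock, the larger one is meant.

How it is judged:
On the way, in this order (a step that is already met when the one before it is completed fails the run):
1. the clip is lifted out of its dock with the plunger pressed and the hook out (z of clip in the frame of dock above 0.03 m and value of joint plunger above 0.015 m), for 0.1 s.
2. the hook, still fully out, bears lightly on the copper rod (contact force between clip and copper_holder above 0.8 N and value of joint plunger above 0.018 m), for 0.1 s.
At the end, for the whole second after the job is handed in: The clip hangs at rest, bearing on the copper rod, level to 0.2 rad: the plunger stands at 6.5 to 10.5 mm (hook closed on the 8 mm rod), the jaw point within 6 mm of the rod line across the slot, 27 mm of the slot middle along it, and 36 to 74 mm above the holder's underside (value of joint plunger between 0.0065 and 0.0105 m and contact force between clip and copper_holder above 0.3 N and x of jaw in the frame of copper_holder between -0.006 and 0.006 m and y of jaw in the frame of copper_holder between -0.027 and 0.027 m and z of jaw in the frame of copper_holder between 0.036 and 0.074 m and angle between clip's own z axis and vertical below 0.2 rad and linear speed of clip below 0.02 m/s); the robot touches nothing.
It fails at once if with the hook fully out, the clip pushes on the copper rod or its holder with more than 6 N, or the closing clip (whose spring nips the rod with 7 N from each side) with more than 25 N in all ((contact force between clip and copper_holder above 6 N and value of joint plunger above 0.018 m) or contact force between clip and copper_holder above 25 N).
It fails at once if the gripper or arm pushes on the copper rod or its holder (more than 1 N) (contact force between any of the fingers, the arm and copper_holder above 1 N).
It fails at once if the clip, the gripper or the arm touches the brass or the steel rod or its holder (contact force between any of clip, the fingers, the arm and brass_holder above 0.3 N or contact force between any of clip, the fingers, the arm and steel_holder above 0.3 N).
It fails at once if a bottle is shifted by more than 5 mm or tipped over (distance of any of red_bottle, yellow_bottle, blue_bottle from where it was at the start of the episode above 0.005 m or angle between any of red_bottle, yellow_bottle, blue_bottle's own z axis and vertical above 0.3 rad).
It fails at once if the spot plate is shifted by more than 5 mm (distance of spot_plate from where it was at the start of the episode above 0.005 m).
It also fails if it takes over 42 s, if anything falls off the work surface, if the arm or the gripper's body presses on something with over 40 N, if the wrist force passes 120 N, or if a joint passes its speed limit or range.

ROBOT

A 6-joint arm with a two-finger parallel gripper is mounted at the origin on the work surface. World frame = base frame: x ahead of the robot, y to its left, z up, the work surface at z = 0. Lengths are in m, angles in rad, forces in N, time in s.
With the tool pointing down it reaches from about 0.375 to 0.825 m from the base axis. Payload 5.5 kg.
Tool frame: the origin (TCP) lies on the centre line of the jaws, within the pads' length; the fingertips stand 19 mm ahead of it and the grasp point (between the pads) is the TCP; z points along the fingers, y is the line along which they close (so a half turn about z gives the same grasp; the last joint's range is limited). The gripper opens to 85 mm and grips with 20 to 120 N. Pads are 22 mm wide; open, the fingers measure 114 mm over their backs; the gripper's body (76 mm by 85 mm) begins 54 mm behind the grasp point. The pads swing forward as they close: fully open they stand 13 mm farther back than shut.
Start: joints at [-1.312, 0.314, -0.047, 1.21, 0, 1.571], TCP at [0.154, -0.58, 0.25] pointing down, gripper open.
Joint ranges: [-2.67, 2.67], [-0.69, 1.73], [-1.03, 1.25], [-2.08, 2.16], [-1.42, 1.45], [-3.14, 3.14]. Speed limits (rad/s): [2.39, 2.39, 3.01, 3.14, 3.14, 3.14].

INTERFACE

Orientations are given as a 3x3 rotation matrix whose columns are the frame's x, y, z axes.
In Python, from station import r gives the robot as it stands.
- The arm moves only by the tool play_rows, never from a script. Its argument "deltas" is a list of rows, each a list of 7 numbers: the shift along the tool's x, y, z in cm, then the turn, a rotation vector about the tool's x, y, z in degrees, then the finger opening in cm, from 0 to 8.54. A call has 1 to 12 rows; each row is the pose to reach, as a shift and turn from the pose commanded when the call began, along the tool's axes at that moment; what a row does not reach only later rows make up. A row lasts 1/10 s, in which the tool goes at most 50 mm and 8.59 degrees, less where a joint would pass 70% of its speed; a pose out of reach is approached as far as the arm can. A call with a gripper value outside its range is refused whole. The fingers move at their own pace and stop on an object; "grip_force" is the grip in N (left out, the last holds). Time passes only in rows, so rows that repeat a pose let the fingers close. It gives the time, the measured TCP pose, the force, the opening and the grip force at its end, in the units of the state.
- r.sense(): the state, without advancing time (a new reading comes with each control period).
- r.capture(name): name is "scene" or "side" or "wrist"; returns a dict with "color" (480x640x3 uint8, red, green, blue), "mtx" (3x3 intrinsics, pixels), "R" (3x3) and "t" (3): a world point X has camera coordinates R X + t; the wrist camera has in their place "hand_eye" (4x4, takes a point from camera to tool coordinates, whose origin is the TCP and whose axes are the flange's). Camera axes: x right, y down, z forward; pixel columns grow to the right and rows downward; lengths in m; the calibration is good to about 2 mm. A picture is of the moment at which its call begins: read the wrist's pose just before it. There is no depth.
- r.hand_in(): hands the job in; it is judged then, once.
The state is a dict: "clock": time; "joints": joint angles; "joint_velocities": joint speeds; "joint_torque": joint torques, N m; "ee_pos": TCP position; "tcp_rot": TCP orientation; "ft_force": force on the tool from outside, world axes, zero at the start; "wrist_torque": the same for the moment, N m; "width": opening from 0.0 (shut) to 1.0 (fully open); "finger_force": force on a finger pad.
Only numpy, scipy, OpenCV 4.12 (cv2) and the standard library are available. Lean on these libraries where they do the work, as an engineer would, in place of code of your own. Each camera call takes 0.05 s, during which the arm holds its last target. There are 200 camera calls.

## Working session

There is one attempt and no reset: what is moved stays moved. The work goes in short steps, Python scripts to look and compute and a tool call to move; the robot and the scene stay as the last step left them, time stands still between calls to the robot, and variables do not carry over. Pictures are saved under pics/ and viewed, at most 10 in all, crops included, and the job is handed in when it is done.

Besides the shell and the picture viewer there is one more tool, called after "Request:" as name(argument=value, ...) on one line, values as JSON. play_rows: Moves the arm, as the interface text tells. Its arguments: {"type":"object","properties":{"deltas":{"type":"array"},"grip_force":{"type":"number"}},"required":["deltas"]}

```bash
ls; mkdir -p pics; python3 - <<'E'
from station import r
import cv2,numpy as np,pickle
s=r.sense();print(s)
d={}
for n in("scene","side"):
    c=r.capture(n);d[n]=c;cv2.imwrite(f"pics/{n}0.png",c["color"][:,:,::-1]);print(n,c["mtx"],c["R"],c["t"])
pickle.dump(d,open("cams.pkl","wb"))
E
```

```text
pics
{'clock': 0.0, 'joints': array([-1.31200231e+00,  3.14198047e-01, -4.80805111e-02,  1.21021102e+00,
        2.79577130e-05,  1.57078729e+00]), 'joint_velocities': array([-1.12657911e-03,  1.11302812e-03, -7.83482137e-04,  3.27309841e-05,
       -1.96499279e-03,  8.58535986e-04]), 'joint_torque': array([-5.04960335e-04, -5.39583635e+01,  3.39755523e+01,  1.92030205e-02,
        7.85381326e-05,  2.41584041e-05]), 'ee_pos': array([ 0.15341617, -0.57948393,  0.24945069]), 'tcp_rot': array([[ 9.66697008e-01,  2.55923289e-01, -4.06300953e-04],
       [ 2.55923610e-01, -9.66695610e-01,  1.64401735e-03],
       [ 2.79729788e-05, -1.69324866e-03, -9.99998566e-01]]), 'ft_force': array([ 0.15772144, -0.3141041 ,  0.19945208]), 'wrist_torque': array([ 0.04647768, -0.01149284,  0.01750094]), 'finger_force': 0.0, 'width': 1.0019548923493784}
scene [[442.53215359   0.         315.20073465]
 [  0.         442.53215359 238.49557562]
 [  0.           0.           1.        ]] [[ 0.78570811  0.61844321  0.01381171]
 [ 0.53251072 -0.66483488 -0.52385772]
 [-0.31479374  0.41895414 -0.8516938 ]] [-0.35588795 -0.25876471  1.22445763]
side [[610.46289316   0.         313.91738775]
 [  0.         610.46289316 238.97052734]
 [  0.           0.           1.        ]] [[-0.83831923 -0.54496837  0.01517719]
 [-0.43171443  0.64658646 -0.62892655]
 [ 0.33293171 -0.53379343 -0.77731657]] [0.38461373 0.31133131 0.99401666]
```

View pics/scene0.png

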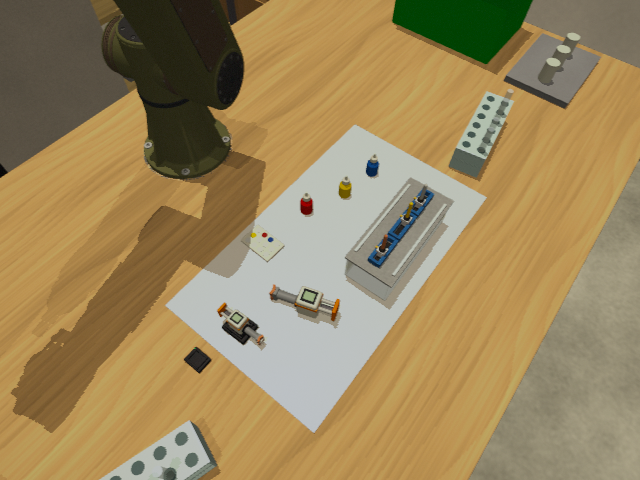

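View pics/side0.png

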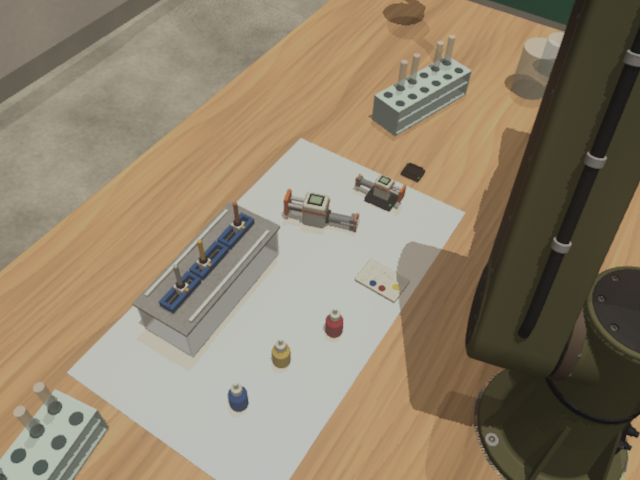

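Scene view: the candidates for the clip are A at (240,322), standing in a black dock, and B at (310,298), longer and not in a dock. Candidates for the dock are the one under A and a small black square at (197,359). A and the dock under it fit ("smaller clip", "larger dock"). The copper rod is the reddish one at (383,243) in scene and (237,215) in side. I'll confirm with an enlarged crop and triangulate.

```bash
cat > h.py <<'E'
import numpy as np,cv2,pickle
from scipy.spatial.transform import Rotation as Rot
def ray(c,uv):
    d=np.linalg.inv(c["mtx"])@np.array([uv[0],uv[1],1.]); R=np.array(c["R"]);t=np.array(c["t"])
    d=R.T@d; return -R.T@t, d/np.linalg.norm(d)
def onz(c,uv,z):
    o,d=ray(c,uv); return o+d*(z-o[2])/d[2]
def tri(pairs):
    A=np.zeros((3,3));b=np.zeros(3);L=[]
    for c,uv in pairs:
        o,d=ray(c,uv);P=np.eye(3)-np.outer(d,d);A+=P;b+=P@o;L.append((o,P))
    X=np.linalg.solve(A,b);return X,max(np.linalg.norm(P@(X-o)) for o,P in L)
def wristcam(r):
    s=r.sense();c=r.capture("wrist")
    T=np.eye(4);T[:3,:3]=s["tcp_rot"];T[:3,3]=s["ee_pos"]
    M=np.linalg.inv(T@np.array(c["hand_eye"]));c["R"]=M[:3,:3];c["t"]=M[:3,3];return c
def proj(c,X):
    p=c["mtx"]@(c["R"]@np.array(X)+c["t"]);return p[:2]/p[2]
E
python3 - <<'E'
from h import *
d=pickle.load(open("cams.pkl","rb"));a,b=d["scene"],d["side"]
def p(n,u,v): X,e=tri([(a,u),(b,v)]);print(n,X.round(4),round(e,4))
p("clip screen",(237,320),(385,181));p("Bscreen",(310,297),(316,200))
p("copper top",(385,238),(236,204)); p("brass top",(408,210),(200,242)); p("steel top",(424,189),(177,267))
for n,uv,z in[("Athumb",(222,309),.045),("Anose",(263,341),.028),("Bthumb",(338,306),.04),("Bnose",(273,291),.03),("smalldock",(197,359),.01)]:print(n,onz(a,uv,z).round(3))
for n,uv in[("c",(383,250)),("b",(403,222)),("s",(423,201))]:print(n,onz(a,uv,.1).round(3))
for n,uv in[("red",(306,211)),("yel",(345,194)),("blu",(372,172)),("spot",(264,243))]:print(n,onz(a,uv,.0).round(3))
im1=cv2.resize(a["color"][270:380,180:350],None,fx=4,fy=4,interpolation=cv2.INTER_CUBIC)
im2=cv2.resize(a["color"][170:300,340:460],None,fx=3,fy=3,interpolation=cv2.INTER_CUBIC)
cv2.imwrite("pics/cropA.png",im1[:,:,::-1])
E
```

```text
clip screen [ 0.4791 -0.2969  0.0524] 0.0025
Bscreen [ 0.566  -0.1665  0.0595] 0.0024
copper top [ 0.6314 -0.0048  0.1558] 0.0011
brass top [0.6313 0.0916 0.1472] 0.0019
steel top [0.6282 0.1565 0.1516] 0.0003
Athumb [ 0.437 -0.296  0.045]
Anose [ 0.545 -0.291  0.028]
Bthumb [ 0.622 -0.138  0.04 ]
Bnose [ 0.488 -0.194  0.03 ]
smalldock [ 0.46  -0.399  0.01 ]
c [0.633 0.002 0.1  ]
b [0.628 0.09  0.1  ]
s [0.633 0.167 0.1  ]
red [0.397 0.033 0.   ]
yel [0.442 0.138 0.   ]
blu [0.455 0.243 0.   ]
spot [ 0.378 -0.103  0.   ]
```

View pics/cropA.png

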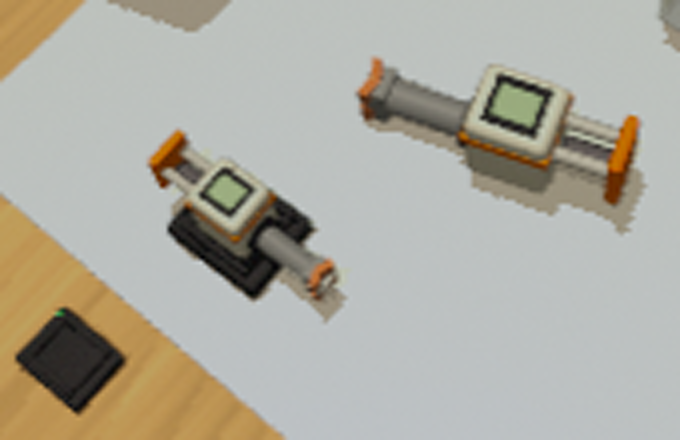

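Request:
play_rows(deltas=[[37, -19, 0, 0, 0, -75, 8.5], [37, -19, 0, 0, 0, -75, 8.5], [37, -19, 0, 0, 0, -75, 8.5], [37, -19, 0, 0, 0, -75, 8.5], [37, -19, 0, 0, 0, -75, 8.5], [37, -19, 0, 0, 0, -75, 8.5], [37, -19, 0, 0, 0, -75, 8.5], [37, -19, 0, 0, 0, -75, 8.5], [37, -19, 0, 0, 0, -75, 8.5], [37, -19, 0, 0, 0, -75, 8.5], [37, -19, 0, 0, 0, -75, 8.5], [37, -19, 0, 0, 0, -75, 8.5]])

```text
clock: 1.3
ee_pos: [0.4617, -0.3023, 0.2501]
tcp_rot: [[0.006, 1.0, -0.001], [1.0, -0.006, 0.0], [0.0, -0.001, -1.0]]
ft_force: [0.7, -0.5, 0.6]
width: 0.999
finger_force: 0.0
```

```bash
python3 - <<'E'
from h import *
from station import r
s=r.sense();print(s["clock"],s["ee_pos"],s["tcp_rot"].round(3),s["joints"].round(2),s["joint_velocities"].round(2))
c=wristcam(r);print(np.array(c["hand_eye"]).round(4),c["mtx"])
pickle.dump(c,open("w1.pkl","wb"));cv2.imwrite("pics/w1.png",c["color"][:,:,::-1])
E
```

```text
1.3 [ 0.4616875  -0.30229961  0.25008256] [[ 0.006  1.    -0.001]
 [ 1.    -0.006  0.   ]
 [ 0.    -0.001 -1.   ]] [-0.58  0.22 -0.17  1.18 -0.    1.  ] [-0.01 -0.    0.   -0.    0.   -0.  ]
[[ 7.000e-04 -9.446e-01 -3.282e-01  8.410e-02]
 [ 1.000e+00  1.000e-03 -8.000e-04 -2.000e-04]
 [ 1.100e-03 -3.282e-01  9.446e-01 -1.243e-01]
 [ 0.000e+00  0.000e+00  0.000e+00  1.000e+00]] [[368.24542952   0.         321.57466717]
 [  0.         368.24542952 233.70623293]
 [  0.           0.           1.        ]]
```

View pics/w1.png

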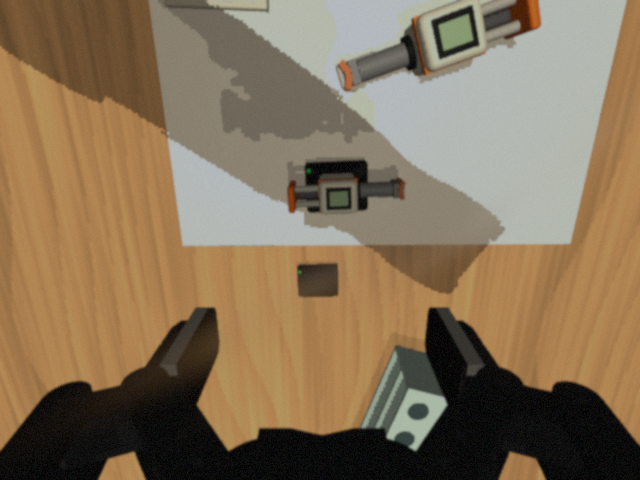

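Wrist view: clip A at (340,192) in its larger dock (336,187), nose to the right (404,188), thumb plate at (292,197). The decoy dock is at (318,281), the large clip at (440,45).

```bash
cat >> h.py <<'E'
def orange(c,box):
    u0,v0,u1,v1=box;im=cv2.cvtColor(c["color"][v0:v1,u0:u1],cv2.COLOR_RGB2HSV)
    m=cv2.inRange(im,(4,150,60),(16,255,255));n,l,st,ce=cv2.connectedComponentsWithStats(m)
    return [(st[i,4],(st[i,:4]+[u0,v0,0,0]).tolist(),(ce[i]+[u0,v0]).round(1)) for i in np.argsort(-st[:,4]) if i and st[i,4]>8]
def screen(c,box):
    u0,v0,u1,v1=box;im=cv2.cvtColor(c["color"][v0:v1,u0:u1],cv2.COLOR_RGB2HSV)
    m=cv2.inRange(im,(34,40,50),(75,255,255));cs,_=cv2.findContours(m,0,2);k=max(cs,key=cv2.contourArea)
    q=cv2.minAreaRect(k);return (np.array(q[0])+[u0,v0]).round(1),q[1:]
E
python3 - <<'E'
from h import *
c=pickle.load(open("w1.pkl","rb"));d=pickle.load(open("cams.pkl","rb"));a,b=d["scene"],d["side"]
W=screen(c,(280,165,415,220));S=screen(a,(215,300,270,350));D=screen(b,(350,170,412,200));print(W,S,D)
print(tri([(c,W[0]),(a,S[0]),(b,D[0])]),onz(c,W[0],.058))
O=orange(c,(280,165,415,220));print(O)
for o in O: print(onz(c,o[2],.041 ).round(4))
E
```

```text
(array([338.5, 198.5]), ((15.0, 19.0), 90.0)) (array([236. , 317.5]), ((7.77817440032959, 7.77817440032959), 45.0)) (array([384.1, 179.8]), ((8.049844741821289, 4.919349670410156), 26.56505012512207))
(array([ 0.47740039, -0.29463069,  0.05879075]), np.float64(0.0015094042318327039)) [ 0.47601838 -0.29534802  0.058     ]
[(np.int32(179), [288, 181, 8, 31], array([291.5, 196. ])), (np.int32(48), [399, 180, 5, 18], array([400.9, 188.6])), (np.int32(13), [354, 177, 4, 6], array([355.8, 179.2])), (np.int32(12), [318, 179, 4, 4], array([319.3, 180.3]))]
[ 0.4332 -0.2969  0.041 ]
[ 0.534  -0.2904  0.041 ]
[ 0.4923 -0.2815  0.041 ]
[ 0.4591 -0.2824  0.041 ]
```

Request:
play_rows(deltas=[[0.4, 0, 5, 0, 0, 0, 8.5], [0.7, 0.1, 9, 0, 0, 0, 8.5], [0.7, 0.1, 9, 0, 0, 0, 8.5], [0.7, 0.1, 9, 0, 0, 0, 8.5]])

```text
clock: 1.75
ee_pos: [0.4627, -0.2952, 0.1607]
tcp_rot: [[0.005, 1.0, -0.001], [1.0, -0.005, 0.001], [0.001, -0.001, -1.0]]
ft_force: [0.1, -0.3, 1.1]
width: 0.993
finger_force: 0.0
```

```bash
python3 - <<'E'
from h import *
from station import r
s=r.sense();print(s["clock"],s["ee_pos"],s["tcp_rot"].round(3))
c=wristcam(r);pickle.dump(c,open("w2.pkl","wb"))
p=proj(c,(.477,-.295,.058)).astype(int);print(p)
u,v=p;box=(u-110,v-60,u+130,v+70)
W=screen(c,box);print(W,onz(c,W[0],.0585))
for o in orange(c,box): print(o,onz(c,o[2],.041).round(4))
c1=pickle.load(open("w1.pkl","rb"));print(tri([(c,W[0]),(c1,(338.5,198.5))]))
cv2.imwrite("pics/w2.png",cv2.resize(c["color"][max(0,v-90):v+120,u-160:u+160],None,fx=2.4,fy=2.4)[:,:,::-1])
E
```

```text
1.75 [ 0.46272334 -0.2951939   0.1606656 ] [[ 0.005  1.    -0.001]
 [ 1.    -0.005  0.001]
 [ 0.001 -0.001 -1.   ]]
[344 241]
(array([343.2, 242.3]), ((20.392826080322266, 26.489652633666992), 86.98721313476562)) [ 0.47642603 -0.29569559  0.0585    ]
(np.int32(371), [275, 215, 13, 44], array([280.7, 236.6])) [ 0.4334 -0.2978  0.041 ]
(np.int32(119), [315, 213, 54, 9], array([341.3, 215.6])) [ 0.4758 -0.2826  0.041 ]
(array([ 0.47600862, -0.29424401,  0.06244151]), np.float64(0.0001867879340074863))
```

View pics/w2.png

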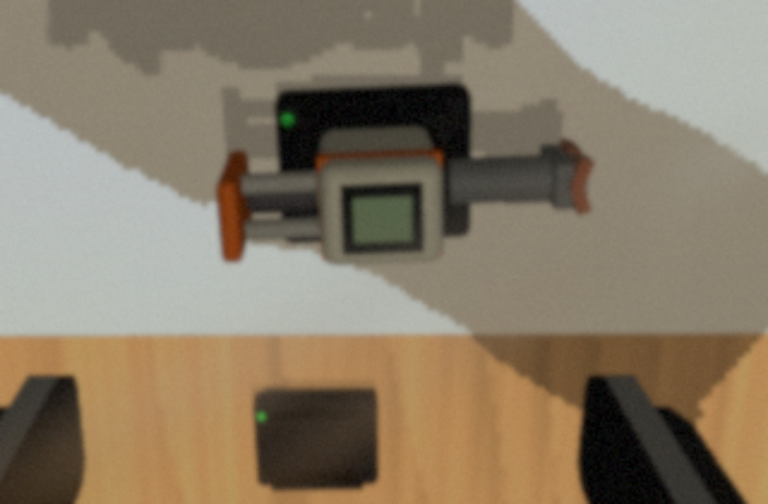

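Request:
play_rows(deltas=[[0, 0, 3, 0, 0, -2.3, 8.5], [-0.1, 0, 6, 0, 0, -2.3, 8.5], [-0.1, 0, 9, 0, 0, -2.3, 8.5], [-0.1, 0, 10.7, 0, 0, -2.3, 8.5], [-0.1, 0, 10.7, 0, 0, -2.3, 7.5], [-0.1, 0, 10.7, 0, 0, -2.3, 6.8], [-0.1, 0, 10.7, 0, 0, -2.3, 6.4], [-0.1, 0, 10.7, 0, 0, -2.3, 6.4]], grip_force=20)

```text
clock: 2.6
ee_pos: [0.4648, -0.2965, 0.0551]
tcp_rot: [[-0.037, 0.999, 0.003], [0.999, 0.037, -0.002], [-0.002, 0.003, -1.0]]
ft_force: [0.6, -0.1, 0.1]
width: 0.751
finger_force: 0.0
```

```bash
python3 - <<'E'
from h import *
from station import r
s=r.sense();print(s["clock"],s["ee_pos"],s["tcp_rot"].round(3),s["width"]*85.4,s["ft_force"],s["finger_force"])
c=wristcam(r);cv2.imwrite("pics/w3.png",c["color"][180:480,100:540][:,:,::-1])
E
```

```text
2.6 [ 0.46484874 -0.29653613  0.05512245] [[-0.037  0.999  0.003]
 [ 0.999  0.037 -0.002]
 [-0.002  0.003 -1.   ]] 64.15005664448772 [ 0.55105699 -0.05725232  0.12660272] 0.0
```

View pics/w3.png

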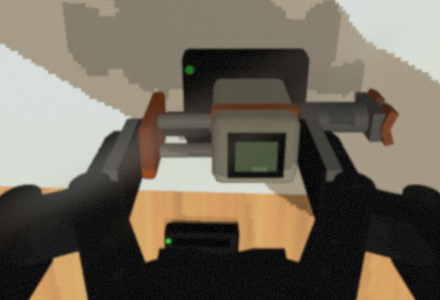

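Request:
play_rows(deltas=[[0, -0.1, 0, 0, 0, 0, 6.2], [0, -0.1, 0, 0, 0, 0, 5.9], [0, -0.1, 0, 0, 0, 0, 5.7], [0, -0.1, 0, 0, 0, 0, 5.7], [0, -0.1, -0.6, 0, 0, 0, 5.7], [0, -0.1, -1.5, 0, 0, 0, 5.7], [0, -0.1, -3, 0, 0, 0, 5.4], [0, -0.1, -5, 0, 0, 0, 5.0], [0, -0.1, -7, 0, 0, 0, 4.4], [0, -0.1, -9, 0, 0, 0, 4.0], [0, -0.1, -9, 0, 0, 0, 4.0]], grip_force=20)

```text
clock: 3.75
ee_pos: [0.464, -0.2968, 0.1464]
tcp_rot: [[-0.037, 0.999, 0.004], [0.999, 0.037, -0.003], [-0.003, 0.004, -1.0]]
ft_force: [0.9, 0.4, -0.1]
width: 0.479
finger_force: 22.0
```

```bash
python3 - <<'E'
from h import *
from station import r
s=r.sense();print(s["clock"],s["ee_pos"],s["tcp_rot"].round(3),s["width"]*85.4,s["ft_force"],s["finger_force"])
c=wristcam(r);pickle.dump(c,open("w4.pkl","wb"));cv2.imwrite("pics/w4.png",c["color"][130:480,50:590][:,:,::-1])
E
```

```text
3.75 [ 0.46401957 -0.2967544   0.14636507] [[-0.037  0.999  0.004]
 [ 0.999  0.037 -0.003]
 [-0.003  0.004 -1.   ]] 40.88840334113226 [ 0.87287354  0.35728174 -0.08133547] 22.00723707675934
```

View pics/w4.png

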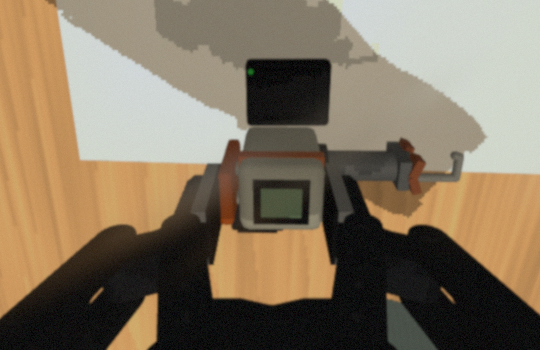

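Held with the hook fully out: in crop, hook cross-bar at (457,165) and shank at (440,178), mouth facing +y. Next I'll move to a stand-off on the -y side of the copper rod.

Request:
play_rows(deltas=[[1, 0.5, -1, 0, 0, 0.3, 4.0], [4, 2, -2.2, 0, 0, 1, 4.0], [7.5, 3.5, -2.2, 0, 0, 2.1, 4.0], [11, 5, -2.2, 0, 0, 2.1, 4.0], [14.5, 6.5, -2.2, 0, 0, 2.1, 4.0], [18, 8, -2.2, 0, 0, 2.1, 4.0], [21, 9.5, -2.2, 0, 0, 2.1, 4.0], [22.5, 10.1, -2.2, 0, 0, 2.1, 4.0], [22.8, 10.2, -2.2, 0, 0, 2.1, 4.0], [22.8, 10.2, -2.2, 0, 0, 2.1, 4.0], [22.8, 10.2, -2.2, 0, 0, 2.1, 4.0]])

```text
clock: 4.9
ee_pos: [0.5554, -0.065, 0.1651]
tcp_rot: [[0.001, 1.0, -0.001], [1.0, -0.001, -0.0], [-0.0, -0.001, -1.0]]
ft_force: [-0.9, -0.2, -0.8]
width: 0.481
finger_force: 22.0
```

```bash
python3 - <<'E'
from h import *
from station import r
s=r.sense();print(s["clock"],s["ee_pos"],s["tcp_rot"].round(3),s["width"]*85.4,s["ft_force"],s["finger_force"])
c=wristcam(r);pickle.dump(c,open("w5.pkl","wb"))
im=c["color"].copy();cv2.imwrite("pics/w5.png",im[0:400,160:640][:,:,::-1])
T=s["tcp_rot"];p=s["ee_pos"]
for n,q in [("barcentre",(0,.086,.027)),("shank",(-.006,.075,.027)),("entry",(0,.0745,.027))]: print(n,(p+T@np.array(q)).round(4),proj(c,p+T@np.array(q)).round(1))
d={}
for n in("scene","side"):
    k=r.capture(n);d[n]=k
pickle.dump(d,open("cams2.pkl","wb"))
for z in(.114,.164):print(z,proj(c,(.6315,-.003,z)))
E
```

```text
4.9 [ 0.55540739 -0.06503165  0.16507617] [[ 0.001  1.    -0.001]
 [ 1.    -0.001 -0.   ]
 [-0.    -0.001 -1.   ]] 41.11384224678956 [-0.85708918 -0.21912391 -0.84644014] 22.00147569179535
barcentre [ 0.6414 -0.0651  0.138 ] [508.  298.3]
shank [ 0.6304 -0.0711  0.138 ] [482.4 309.7]
entry [ 0.6299 -0.0651  0.138 ] [483.1 298.3]
0.114 [484.57068082 155.5790683 ]
0.164 [545.62496729 174.40540821]
```

View pics/w5.png

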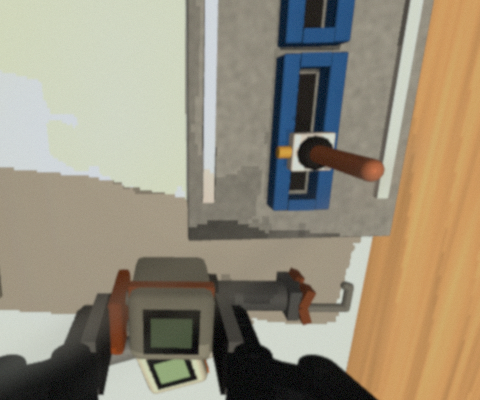

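Wrist view: hook cross-bar at (508,295) full-image, as predicted. Copper rod base at (475,152), tip at (533,170). Now I'll fit the rod's axis.

```bash
python3 - <<'E'
from h import *
c=pickle.load(open("w5.pkl","rb"));d=pickle.load(open("cams2.pkl","rb"))
def rod(c,box):
    u0,v0,u1,v1=box;im=cv2.cvtColor(c["color"][v0:v1,u0:u1],cv2.COLOR_RGB2HSV)
    m=cv2.inRange(im,(0,90,40),(14,255,255));n,l,st,ce=cv2.connectedComponentsWithStats(m)
    i=1+np.argmax(st[1:,4]);ys,xs=np.nonzero(l==i);P=np.c_[xs+u0,ys+v0].astype(float)
    q=cv2.minAreaRect(P.astype(np.float32));return q,P
q,P=rod(c,(470,120,560,200));print(q)
# wrist: axis line through rod -> plane; tip centre
m=P.mean(0);w=np.linalg.svd(P-m)[2][0];w*=np.sign(w[0]);t=(P-m)@w;hw=q[1][0]/2 if q[1][0]<q[1][1] else q[1][1]/2
tip=m+w*(t.max()-hw);print("tip",tip,onz(c,tip,.164).round(4),"mid",onz(c,m,.14).round(4))
# axis plane intersect: vertical line at (x,y): solve from two ends
import scipy.optimize as so
pts=[m+w*k for k in np.linspace(t.min(),t.max()-hw,8)]
N=np.cross(ray(c,pts[0])[1],ray(c,pts[-1])[1]);o=ray(c,m)[0]
print("axis plane: n",N/np.linalg.norm(N))
pr=[(c,tip)]
for n,b in(("scene",(372,225,400,262)),("side",(225,195,248,232))):
    q2,P2=rod(d[n],b);print(n,q2,len(P2))
    m2=P2.mean(0);w2=np.linalg.svd(P2-m2)[2][0];w2*=-np.sign(w2[1]);t2=(P2-m2)@w2;pr.append((d[n],m2+w2*(t2.max()-min(q2[1])/4)))
    print(n,pr[-1][1],onz(d[n],pr[-1][1],.164).round(4))
print("tip tri",tri(pr),tri(pr[:1]+pr[1:2]),tri(pr[1:]))
E
```

```text
((505.87677001953125, 162.74356079101562), (75.95732879638672, 22.482086181640625), 15.5241117477417)
tip [531.67567535 169.65710274] [ 0.6264 -0.0014  0.164 ] mid [ 0.6296 -0.0024  0.14  ]
axis plane: n [-0.26906813 -0.96310628  0.00535188]
scene ((384.2810363769531, 241.60218811035156), (5.04071044921875, 15.463871955871582), 19.98310661315918) 59
scene [385.79014279 235.25039781] [ 0.6318 -0.0026  0.164 ]
side ((235.93515014648438, 211.9488067626953), (20.44721794128418, 4.206284523010254), 83.2901611328125) 77
side [234.36289223 202.87287909] [ 6.292e-01 -3.000e-04  1.640e-01]
tip tri (array([ 0.63018373, -0.00161762,  0.16095411]), np.float64(0.001792158142527216)) (array([ 0.62997646, -0.00120153,  0.15977449]), np.float64(0.0013657385370315282)) (array([ 0.63096707, -0.00155985,  0.16182695]), np.float64(0.0004003586507869575))
```

Request:
play_rows(deltas=[[1.0, -0.1, 0, 0, 0, 0, 4.0], [2.5, -0.2, 0, 0, 0, 0, 4.0], [3.7, -0.2, 0, 0, 0, 0, 4.0], [4.3, -0.2, 0, 0, 0, 0, 4.0], [4.4, -0.2, 0, 0, 0, 0, 4.0], [4.4, -0.2, 0, 0, 0, 0, 4.0]])

```text
clock: 5.65
ee_pos: [0.5541, -0.0196, 0.1653]
tcp_rot: [[-0.001, 1.0, 0.0], [1.0, 0.001, -0.0], [-0.0, 0.0, -1.0]]
ft_force: [-0.4, -0.5, -0.9]
width: 0.485
finger_force: 22.0
```

```bash
python3 - <<'E'
from h import *
from station import r
s=r.sense();print(s["clock"],s["ee_pos"],s["tcp_rot"].round(3),s["width"]*85.4,s["ft_force"],s["finger_force"])
c=wristcam(r);pickle.dump(c,open("w6.pkl","wb"))
T=s["tcp_rot"];p=s["ee_pos"]
for n,q in [("barcentre",(0,.086,.027)),("shank",(-.006,.075,.027)),("entry",(0,.0745,.027))]: print(n,(p+T@np.array(q)).round(4),proj(c,p+T@np.array(q)).round(1))
for z in(.114,.138,.164):print(z,proj(c,(.628,-.0015,z)))
cv2.imwrite("pics/w6.png",cv2.resize(c["color"][160:340,420:620],None,fx=3,fy=3,interpolation=cv2.INTER_CUBIC)[:,:,::-1])
E
```

```text
5.65 [ 0.5540919  -0.01961804  0.16531145] [[-0.001  1.     0.   ]
 [ 1.     0.001 -0.   ]
 [-0.     0.    -1.   ]] 41.41212561530051 [-0.41700148 -0.47260327 -0.85941665] 22.001143991947174
barcentre [ 0.6401 -0.0195  0.1383] [508.  298.3]
shank [ 0.6291 -0.0255  0.1383] [482.4 309.7]
entry [ 0.6286 -0.0195  0.1383] [483.1 298.3]
0.114 [467.41396448 243.31213246]
0.138 [487.41688912 262.24739378]
0.164 [516.38331312 289.66772444]
```

View pics/w6.png

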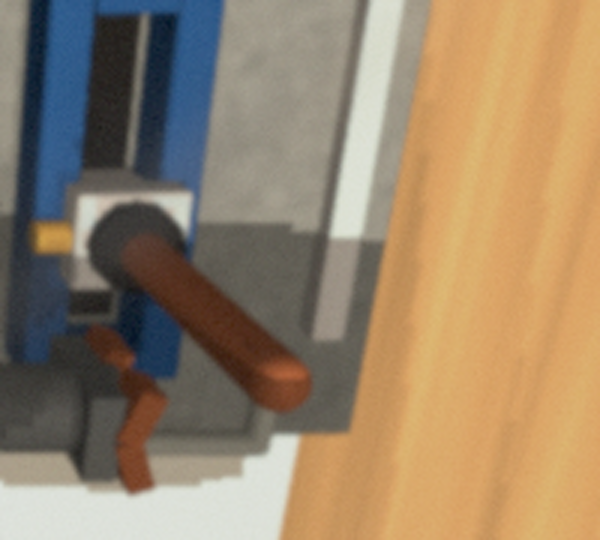

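Rod at mid-height lines up with the hook opening (rod x ≈ 0.628, tip (513,287), cross-bar (506,302), lips (473,293)). I'll enter slowly.

Request:
play_rows(deltas=[[0.3, -0.1, 0, 0, 0, 0, 4.0], [0.7, -0.1, 0, 0, 0, 0, 4.0], [1.0, -0.1, 0, 0, 0, 0, 4.0], [1.2, -0.1, 0, 0, 0, 0, 4.0], [1.2, -0.1, 0, 0, 0, 0, 4.0], [1.2, -0.1, 0, 0, 0, 0, 4.0]])

```text
clock: 6.3
ee_pos: [0.5531, -0.008, 0.1653]
tcp_rot: [[-0.001, 1.0, 0.0], [1.0, 0.001, -0.0], [-0.0, 0.0, -1.0]]
ft_force: [0.9, -0.2, -0.7]
width: 0.477
finger_force: 22.0
```

```bash
cat > st.py <<'E'
from h import *
from station import r
s=r.sense();print(s["clock"],s["ee_pos"].round(5),s["width"]*85.4,s["ft_force"].round(2),s["wrist_torque"].round(3))
E
python3 - <<'E'
exec(open("st.py").read())
c=wristcam(r);pickle.dump(c,open("w7.pkl","wb"))
cv2.imwrite("pics/w7.png",cv2.resize(c["color"][200:360,430:580],None,fx=3.5,fy=3.5,interpolation=cv2.INTER_CUBIC)[:,:,::-1])
s=r.sense();print(s["ft_force"].round(2))
E
```

```text
6.3 [ 0.55307 -0.00805  0.16532] 40.74948003296231 [ 0.95 -0.2  -0.7 ] [-0.01   0.029 -0.002]
[ 0.69 -0.2  -0.84]
```

View pics/w7.png

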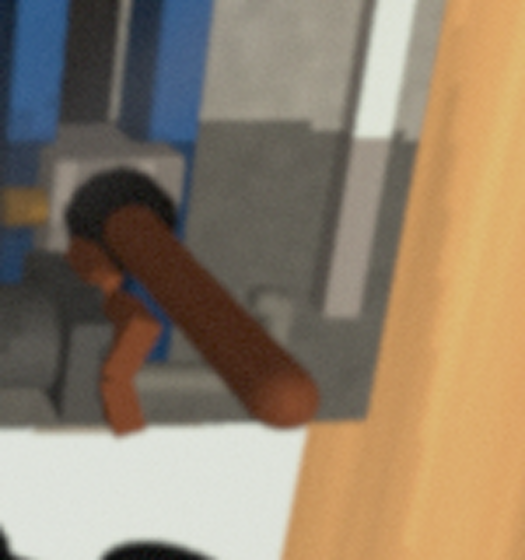

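Request:
play_rows(deltas=[[0.1, 0, 0, 0, 0, 0, 4.0], [0.2, 0, 0, 0, 0, 0, 4.0], [0.3, 0, 0, 0, 0, 0, 4.0], [0.3, 0, 0, 0, 0, 0, 4.0]])

```text
clock: 6.75
ee_pos: [0.5531, -0.0049, 0.1653]
tcp_rot: [[-0.001, 1.0, -0.0], [1.0, 0.001, 0.0], [0.0, -0.0, -1.0]]
ft_force: [0.5, -0.2, -0.6]
width: 0.48
finger_force: 22.0
```

```bash
python3 st.py
```

```text
6.75 [ 0.55307 -0.00493  0.16529] 41.01163969557036 [ 0.46 -0.18 -0.61] [-0.005  0.017  0.06 ]
```

Request:
play_rows(deltas=[[0.05, 0, 0, 0, 0, 0, 4.0], [0.1, 0, 0, 0, 0, 0, 4.0], [0.1, 0, 0, 0, 0, 0, 4.0]])

```text
clock: 7.05
ee_pos: [0.553, -0.004, 0.1653]
tcp_rot: [[-0.001, 1.0, -0.0], [1.0, 0.001, 0.0], [0.0, -0.0, -1.0]]
ft_force: [-0.0, -0.5, -1.0]
width: 0.483
finger_force: 22.0
```

```bash
python3 st.py
```

```text
7.05 [ 0.55304 -0.00401  0.1653 ] 41.20822860414114 [-0.   -0.47 -1.01] [ 0.011 -0.01  -0.027]
```

Request:
play_rows(deltas=[[0.03, 0, 0, 0, 0, 0, 4.0], [0.06, 0, 0, 0, 0, 0, 4.0], [0.06, 0, 0, 0, 0, 0, 4.0]])

```text
clock: 7.35
ee_pos: [0.5531, -0.0034, 0.1653]
tcp_rot: [[-0.001, 1.0, 0.0], [1.0, 0.001, -0.0], [-0.0, 0.0, -1.0]]
ft_force: [-0.2, -0.1, -0.7]
width: 0.481
finger_force: 22.0
```

```bash
python3 st.py
```

```text
7.35 [ 0.55306 -0.00345  0.16532] 41.08605707358899 [-0.17 -0.11 -0.75] [-0.001 -0.033 -0.005]
```

Request:
play_rows(deltas=[[0.03, 0, 0, 0, 0, 0, 4.0], [0.06, 0, 0, 0, 0, 0, 4.0], [0.06, 0, 0, 0, 0, 0, 4.0]])

```text
clock: 7.65
ee_pos: [0.5531, -0.0028, 0.1653]
tcp_rot: [[-0.001, 1.0, 0.0], [1.0, 0.001, 0.0], [0.0, 0.0, -1.0]]
ft_force: [0.2, 0.9, -1.0]
width: 0.481
finger_force: 22.0
```

```bash
python3 st.py
```

```text
7.65 [ 0.55307 -0.00284  0.16531] 41.087654802833654 [ 0.24  0.9  -1.  ] [ 0.005 -0.004  0.066]
```

```bash
cat > st.py <<'E'
from h import *
from station import r
F=[];Q=[]
for i in range(8):
    s=r.sense();F.append(s["ft_force"]);Q.append(s["wrist_torque"]);r.capture("wrist")
print(round(s["clock"],2),s["ee_pos"].round(5),np.mean(F,0).round(2),np.std(F,0).round(2),np.mean(Q,0).round(3),np.std(Q,0).round(3))
E
python3 st.py
```

```text
8.0 [ 0.55308 -0.00287  0.16531] [ 0.17  0.37 -0.85] [0.57 0.53 0.45] [-0.002 -0.007  0.007] [0.022 0.009 0.034]
```

Request:
play_rows(deltas=[[0.03, 0, 0, 0, 0, 0, 4.0], [0.05, 0, 0, 0, 0, 0, 4.0], [0.05, 0, 0, 0, 0, 0, 4.0]])

```text
clock: 8.35
ee_pos: [0.5531, -0.0024, 0.1653]
tcp_rot: [[-0.0, 1.0, 0.0], [1.0, 0.0, -0.0], [-0.0, 0.0, -1.0]]
ft_force: [0.5, -0.8, -0.8]
width: 0.479
finger_force: 22.0
```

```bash
python3 st.py
```

```text
8.7 [ 0.55302 -0.00241  0.1653 ] [-0.14 -0.35 -0.65] [0.47 0.45 0.33] [-0.089  0.002 -0.018] [0.024 0.026 0.033]
```

Request:
play_rows(deltas=[[0.03, 0, 0, 0, 0, 0, 4.0], [0.03, 0, 0, 0, 0, 0, 4.0]])

```text
clock: 8.95
ee_pos: [0.5531, -0.0022, 0.1653]
tcp_rot: [[-0.0, 1.0, -0.0], [1.0, 0.0, -0.0], [-0.0, -0.0, -1.0]]
ft_force: [-1.1, -1.2, -1.4]
width: 0.482
finger_force: 22.0
```

```bash
python3 st.py
```

```text
9.3 [ 0.55309 -0.00212  0.16533] [-0.05 -0.8  -0.9 ] [0.57 0.72 0.35] [-0.194  0.005 -0.073] [0.029 0.02  0.023]
```

Request:
play_rows(deltas=[[0.03, 0, 0, 0, 0, 0, 4.0], [0.03, 0, 0, 0, 0, 0, 4.0], [0.03, 0, 0, 0, 0, 0, 4.0]])

```text
clock: 9.65
ee_pos: [0.553, -0.0019, 0.1653]
tcp_rot: [[-0.0, 1.0, -0.0], [1.0, 0.0, -0.0], [-0.0, -0.0, -1.0]]
ft_force: [0.3, -1.7, 0.0]
width: 0.484
finger_force: 22.0
```

```bash
python3 st.py
```

```text
10.0 [ 0.55304 -0.00181  0.16527] [-0.09 -1.49 -0.3 ] [0.4  0.46 0.47] [-0.373 -0.    -0.117] [0.033 0.032 0.027]
```

Request:
play_rows(deltas=[[-0.03, 0, 0, 0, 0, 0, 4.2], [-0.03, 0, 0, 0, 0, 0, 4.4], [-0.03, 0, 0, 0, 0, 0, 4.6], [-0.03, 0, 0, 0, 0, 0, 4.8], [-0.03, 0, 0, 0, 0, 0, 4.95], [-0.03, 0, 0, 0, 0, 0, 5.1], [-0.03, 0, 0, 0, 0, 0, 5.25], [-0.03, 0, 0, 0, 0, 0, 5.4], [-0.03, 0, 0, 0, 0, 0, 5.5], [-0.03, 0, 0, 0, 0, 0, 5.5]])

```text
clock: 11.05
ee_pos: [0.5534, -0.0019, 0.1655]
tcp_rot: [[-0.001, 1.0, 0.001], [1.0, 0.001, 0.0], [0.0, 0.001, -1.0]]
ft_force: [1.9, -0.6, -0.7]
width: 0.646
finger_force: 1.0
```

```bash
python3 st.py; python3 - <<'E'
from h import *
from station import r
c=wristcam(r);im=cv2.cvtColor(c["color"],cv2.COLOR_RGB2HSV)
print(screen(c,(200,270,420,400)));s=r.sense();print(s["finger_force"],s["width"]*85.4)
for o in orange(c,(150,240,480,400)):print(o)
# dark pad edges along a row through screen
E
```

```text
11.4 [ 0.55328 -0.00204  0.16538] [ 2.46 -0.13 -1.01] [0.67 0.35 0.3 ] [-0.069 -0.464 -0.038] [0.036 0.059 0.023]
(array([348.4, 336.2]), ((44.045433044433594, 31.376693725585938), 2.6025619506835938))
1.4048529043793678 55.13414000168931
(np.int32(311), [254, 330, 16, 27], array([261.1, 344.5]))
(np.int32(275), [258, 272, 18, 28], array([267. , 284.2]))
(np.int32(237), [387, 361, 16, 39], array([393.6, 380.9]))
(np.int32(210), [313, 389, 43, 11], array([338.6, 395.4]))
(np.int32(199), [341, 285, 52, 12], array([368.7, 287.9]))
(np.int32(150), [462, 270, 18, 24], array([471.7, 278.5]))
(np.int32(64), [476, 303, 4, 24], array([478. , 314.6]))
```

Request:
play_rows(deltas=[[0, 0, 0, 0, 0, 0, 5.65], [0, 0, 0, 0, 0, 0, 5.8], [0, 0, 0, 0, 0, 0, 6.0], [0, 0, 0, 0, 0, 0, 6.2], [0, 0, 0, 0, 0, 0, 6.3], [0, 0, 0, 0, 0, 0, 6.3]])

```text
clock: 12.1
ee_pos: [0.553, -0.0021, 0.1653]
tcp_rot: [[-0.001, 1.0, -0.0], [1.0, 0.001, 0.0], [0.0, -0.0, -1.0]]
ft_force: [0.6, -0.3, -0.2]
width: 0.736
finger_force: 0.0
```

```bash
python3 st.py; python3 - <<'E'
from h import *
from station import r
c=wristcam(r);s=r.sense()
p=s["ee_pos"];T=s["tcp_rot"]
print(screen(c,(200,270,420,400)),s["finger_force"],s["width"]*85.4)
W=screen(c,(200,270,420,400))[0];X=onz(c,W,.165);print("screen",X,"tool",T.T@(X-p))
for o in orange(c,(150,240,480,400)):print(o, (T.T@(onz(c,o[2],.15)-p)).round(4))
v=int(W[1]);print(c["color"][v,200:470:6].mean(1).astype(int))
E
```

```text
12.45 [ 0.55306 -0.00208  0.16529] [ 0.27  0.09 -0.18] [0.4  0.5  0.44] [ 0.002 -0.002  0.017] [0.038 0.017 0.027]
(array([350.5, 335.5]), ((31.0, 43.0), 90.0)) 0.0 63.58504246662118
screen [ 0.56425322 -0.00387015  0.165     ] tool [-0.00181273  0.01120082  0.00029069]
(np.int32(336), [387, 361, 19, 39], array([395.1, 380.9])) [-0.0369  0.034   0.0153]
(np.int32(286), [259, 270, 18, 28], array([268.1, 282.6])) [ 0.0138 -0.0228  0.0153]
(np.int32(228), [256, 332, 14, 23], array([262.5, 344.4])) [-0.0169 -0.0267  0.0153]
(np.int32(211), [314, 389, 42, 11], array([339.2, 395.4])) [-0.0454  0.0081  0.0153]
(np.int32(140), [341, 284, 45, 5], array([363.6, 286. ])) [0.0123 0.0175 0.0153]
(np.int32(132), [462, 270, 18, 23], array([472. , 277.5])) [0.0163 0.0626 0.0153]
(np.int32(41), [387, 285, 8, 12], array([391.1, 290.3])) [0.0103 0.0292 0.0153]
(np.int32(36), [477, 306, 3, 19], array([478.5, 314.9])) [-0.0016  0.0679  0.0153]
[ 48  54  80  82  76  60  62  64  95 110  85  81  90 177 187 165 171 159
  96 110 103  38  85  79  81  75  79  79  77  10  99 107 172   2  18   7
  17  64  65  35  13  95 221 221 221]
```

Request:
play_rows(deltas=[[0, 0.1, -0.3, 0, 0, 0, 6.3], [0, 0.1, -1, 0, 0, 0, 6.3], [0, 0.1, -2, 0, 0, 0, 6.3], [0, 0.1, -3.5, 0, 0, 0, 6.3], [0, 0.1, -6, 0, 0, 0, 6.3], [0, 0.1, -9, 0, 0, 0, 6.3], [0, 0.1, -12, 0, 0, 0, 6.3], [0, 0.1, -12, 0, 0, 0, 6.3], [0, 0.1, -12, 0, 0, 0, 6.3]])

```text
clock: 13.45
ee_pos: [0.5547, -0.0021, 0.2866]
tcp_rot: [[-0.0, 1.0, 0.003], [1.0, 0.0, -0.0], [-0.0, 0.003, -1.0]]
ft_force: [0.4, 0.7, 0.6]
width: 0.741
finger_force: 0.0
```

```bash
python3 - <<'E'
from h import *
from station import r
s=r.sense();print(s["clock"],s["ee_pos"],s["ft_force"].round(2))
c=wristcam(r)
im=cv2.cvtColor(c["color"],cv2.COLOR_RGB2HSV)
u,v=proj(c,(.564,-.003,.17)).astype(int);print(u,v)
b=(max(0,u-60),max(0,v-50),u+60,v+50)
W=screen(c,b);print(W)
a,d=r.capture("scene"),r.capture("side");pr=[(c,W[0])]
for k in(a,d):
    u,v=proj(k,(.564,-.003,.17)).astype(int);q=screen(k,(u-20,v-20,u+20,v+20));pr.append((k,q[0]));print(q)
print(tri(pr),tri(pr[1:]))
for o in orange(c,(b[0]-40,b[1]-20,b[2]+100,b[3]+40)):print(o,onz(c,o[2],.15).round(4))
E
```

```text
13.45 [ 0.55470046 -0.00210399  0.28664147] [0.42 0.71 0.56]
335 235
(array([334., 232.]), ((20.0, 24.0), 90.0))
(array([360.2, 216.3]), ((8.600000381469727, 6.200000762939453), 36.869895935058594))
(array([263.3, 216.2]), ((9.15255355834961, 7.211102485656738), 33.690067291259766))
(array([ 5.65283072e-01, -2.65932536e-04,  1.68762193e-01]), np.float64(0.0021025814588593434)) (array([ 5.66430093e-01, -1.53361161e-04,  1.68457964e-01]), np.float64(0.0003882499924698981))
(np.int32(326), [281, 204, 11, 41], array([286.2, 224.5])) [ 0.5284 -0.0014  0.15  ]
(np.int32(74), [373, 313, 9, 12], array([376.7, 318.8])) [ 0.5997 -0.0821  0.15  ]
(np.int32(67), [311, 206, 34, 4], array([326.5, 206.7])) [0.5582 0.0123 0.15  ]
(np.int32(54), [408, 208, 11, 18], array([413.1, 216.2])) [0.6222 0.0051 0.15  ]
(np.int32(36), [346, 206, 15, 7], array([355.3, 208.3])) [0.5793 0.0111 0.15  ]
```

The clip is hanging level: its top is at 0.169 m, the thumb plate is about 37 mm behind the housing centre (plunger at about 8 mm), and the gripper is clear. Handing in.

```bash
python3 -c "
from station import r
print(r.hand_in())"
```

```text
the job is handed in; nothing more can be done
None
```

I handed the job in at 13.5 s: the clip hung level on the copper rod by itself with the hook closed around it, and the gripper was clear; the hand-in gave no verdict back.

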